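# Squeeze the snap clamp shut on the bridge blank

### The arm

A 7-joint arm with a two-finger parallel gripper is mounted at the origin on a cart in front of the work surface, level with it; the furniture and walls round the work are solid. World frame = base frame: x ahead of the robot, y to its left, z up, the work surface at z = 0. Lengths are in m, angles in rad, forces in N, time in s.
With the tool pointing down it reaches from about 0.35 to 0.9 m from the base axis. Payload 8.1 kg.
Tool frame: the origin (TCP) lies on the centre line of the jaws, within the pads' length; the fingertips stand 25 mm ahead of it and the grasp point (between the pads) lies 6 mm ahead of it; y points along the fingers, x is the direction in which the jaws open and shut, and the axes are right-handed (so a half turn about y gives the same grasp; the last joint's range is limited). The gripper opens to 85 mm and grips with 20 to 120 N. Pads are 22 mm wide; open, the fingers measure 114 mm over their backs; the gripper's body (76 mm by 85 mm) begins 54 mm behind the grasp point. The pads swing forward as they close: fully open they stand 13 mm farther back than shut.
Start: joints at [1.234, 0.434, 0.025, 1.573, -0.012, 1.134, -0.075], TCP at [0.145, -0.608, 0.256] pointing down, gripper open.
Joint ranges: [-2.62, 2.62], [-0.44, 2.09], [-1.27, 1.32], [0.08, 2.57], [-1.32, 4.46], [0.12, 2], [-2.74, 2.74]. Speed limits (rad/s): [2.22, 2.22, 3.01, 3.01, 3.14, 3.14, 3.14].

### API

Orientations are given as a unit quaternion [x, y, z, w].
In Python, from cell import * gives the robot as it stands.
- The arm moves only by the tool move_arm, never from a script. Its argument "increments" is one flat list of numbers, 6 for each row, row after row: the shift along the tool's x, y, z in mm, then the turn, a rotation vector about the tool's x, y, z in degrees. In form: [dx, dy, dz, wx, wy, wz, dx, dy, dz, wx, wy, wz, ...]. A call has 1 to 10 rows; each row is the pose to reach, as a shift and turn from the pose commanded when the call began, along the tool's axes at that moment; what a row does not reach only later rows make up. A row lasts 1/10 s, in which the tool goes at most 50 mm and 8.59 degrees, less where a joint would pass 70% of its speed; a pose out of reach is approached as far as the arm can. A call with a gripper value outside its range is refused whole. "hand" is the opening, from 0 (shut) to 1 (fully open), set as the call begins (left out, the last holds). The fingers move at their own pace and stop on an object; "force" is the grip in N (left out, the last holds). Time passes only in rows, so rows that repeat a pose let the fingers close. It gives the time, the measured TCP pose, the force and the opening at its end, in the units of the state.
- get_obs(): the state, without advancing time (a new reading comes with each control period).
- read_camera(name): name is "scene" or "side" or "wrist"; returns the picture (384x512x3 uint8, red, green, blue); there is no depth.
- camera_info(name): a dict with "fx", "fy", "cx", "cy" (pixels), "D" ([k1, k2, p1, p2, k3] as OpenCV has them; the pictures are not rectified), "R" (3x3) and "t" (3): a world point X has camera coordinates R X + t. Camera axes: x right, y down, z forward; pixel columns grow to the right and rows downward; lengths in m; the calibration is good to about 2 mm. A picture is of the moment at which its call begins: read the wrist's pose just before it. camera_info takes no time and is no camera call; for the wrist camera it gives the pose at the moment of the call.
- hand_in(): hands the job in, once; it reports no verdict.
The state is a dict: "t": time; "q": joint angles; "joint_velocities": joint speeds; "tau": joint torques, N m; "ee_pos": TCP position; "ee_rot": TCP orientation; "ft_force": force on the tool from outside, world axes, zero at the start; "torque": the same for the moment, N m; "grip_width": finger opening in m.
Only numpy, scipy, OpenCV 4.12 (cv2) and the standard library are available. Lean on these libraries where they do the work, as an engineer would, in place of code of your own. Each camera call takes 0.05 s, during which the arm holds its last target.

### The job

A pale maple bridge blank lies loose between the open jaws of one of the two snap clamps. Squeeze that clamp's two handles together until they snap past their hard point and stay shut on the blank by themselves, then let go; the blank must stay in its clamp, and the other clamp, which has a black ebony peg in it, must be left open.

Things in the scene. Friction and masses are not known exactly. Their poses are not given: they have to be found in the camera images.
- bridge_clamp_grip (a point): Squeezing place: midway between the upright dark wooden handles of the fixed clamp that holds the pale blank, 40 mm above the bench. x: level, towards the hinge 140 mm away; y: the line on which the handles close; z: up. Handles reach x -40 to +30 mm, 24 to 54 mm above the bench, nothing under them (14 mm high base starts at x +20); over their outsides 65 mm open, 24 mm shut.
- bridge_clamp_left (a joint): Turn (rad) of each of that clamp's handles, which are geared together: 0 open, as it starts. Resistance peaks at about 7 N on each handle (14 N if one alone is pushed) near 0.06 and gives way at 0.12; beyond, they snap shut by themselves and stay so when let go. Shut on the blank about 0.15; stop at 0.16.
- blank_mid (a point): Centre of the loose bridge blank, pale maple, 33 x 41 x 8 mm, lying flat at 32 mm height on a small green pad between the rubber-faced steel jaws of its clamp, 80 mm from the grip point towards the hinge. The jaws close on its 33 mm width.
- peg_clamp_left (a joint): The same turn of the handles of the other clamp, which looks alike but holds a black ebony peg 62 mm long: 0 open, as it starts; it must stay open.
Mind the look-alikes: they are no part of the job. Of the things like the part that bears blank_mid, leave any that is turquoise; of the rest the larger one is meant.

How it is judged:
By the outcome, as a careful person would: the job done as asked, in the order asked, and still so for the second after the job is handed in, with the robot touching nothing.
It also fails if it takes over 26 s, if anything falls off the work surface, if the arm or the gripper's body presses on something with over 40 N, if the wrist force passes 120 N, or if a joint passes its speed limit or range.

## Working session

There is one attempt and no reset: what is moved stays moved. The work goes in short steps, Python scripts to look and compute and a tool call to move; the robot and the scene stay as the last step left them, time stands still between calls to the robot, and variables do not carry over. Pictures are saved under pics/ and viewed, and the job is handed in when it is done.

Besides the shell and the picture viewer there is one more tool, called after "Request:" as name(argument=value, ...) on one line, values as JSON. move_arm: Moves the arm, as the interface text tells. Its arguments: {"type":"object","properties":{"increments":{"type":"array","items":{"type":"number"}},"hand":{"type":"number"},"force":{"type":"number"}},"required":["increments"]}

```bash
mkdir -p pics; ls; python3 - <<'E'
from cell import *
import cv2
for n in ["scene","side","wrist"]:
    im=read_camera(n); cv2.imwrite(f"pics/{n}0.png",im[:,:,::-1])
    i=camera_info(n); print(n,i)
print(get_obs())
E
```

```text
pics
scene {'fx': 440.69125176085726, 'fy': 440.69125176085726, 'cx': 258.87738328649317, 'cy': 184.955490865748, 'D': array([-0.09645758,  0.        ,  0.        ,  0.        ,  0.        ]), 'R': array([[-0.67898329, -0.73412446, -0.00655523],
       [-0.43997157,  0.41404013, -0.79686623],
       [ 0.58771312, -0.53817474, -0.60412022]]), 't': array([0.41086858, 0.30898847, 0.52886569])}
side {'fx': 347.47399676665964, 'fy': 347.47399676665964, 'cx': 256.5853577480265, 'cy': 192.68470308548936, 'D': array([-0.02580042,  0.        ,  0.        ,  0.        ,  0.        ]), 'R': array([[-0.95924283, -0.28201529, -0.01790468],
       [-0.12324726,  0.47454537, -0.87155998],
       [ 0.25428982, -0.83383096, -0.48996186]]), 't': array([0.5755542 , 0.13628931, 0.71151405])}
wrist {'fx': 294.2217118543264, 'fy': 294.2217118543264, 'cx': 256.4917061145172, 'cy': 193.09151161488, 'D': array([0.01188003, 0.        , 0.        , 0.        , 0.        ]), 'R': array([[ 0.2317249 , -0.97278037, -0.00138705],
       [-0.93894615, -0.22403762,  0.26112693],
       [-0.2543299 , -0.05920725, -0.96530348]]), 't': array([-0.62382592, -0.03400418,  0.37900064])}
{'t': 0.15, 'q': array([ 1.23441974,  0.43505926,  0.0249955 ,  1.57386155, -0.01160454,
        1.13399575, -0.07509638]), 'joint_velocities': array([ 5.98401848e-04,  9.67145860e-05, -8.21219024e-04, -5.12284981e-03,
        1.36781582e-03, -2.25966364e-05,  1.43117156e-03]), 'tau': array([ 5.50672266e-04, -6.70894003e+01,  1.02523360e+00, -3.16453171e+01,
        1.55777880e-02,  9.03510576e-03, -2.01235679e-06]), 'ee_pos': array([ 0.14465232, -0.60768105,  0.25571902]), 'ee_rot': array([-0.55465457,  0.43865112, -0.43795052,  0.55510615]), 'ft_force': array([ 0.6840888 , -0.43029554,  0.18509127]), 'torque': array([ 0.00375923,  0.0103985 , -0.02377288]), 'grip_width': 0.08539907097805173}
```

View pics/scene0.png

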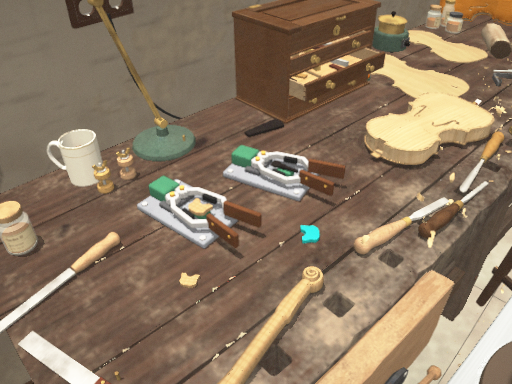

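View pics/side0.png

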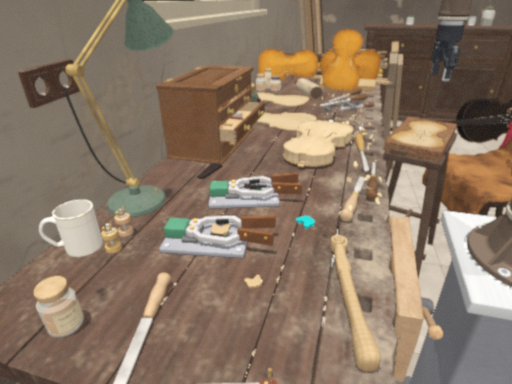

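View pics/wrist0.png

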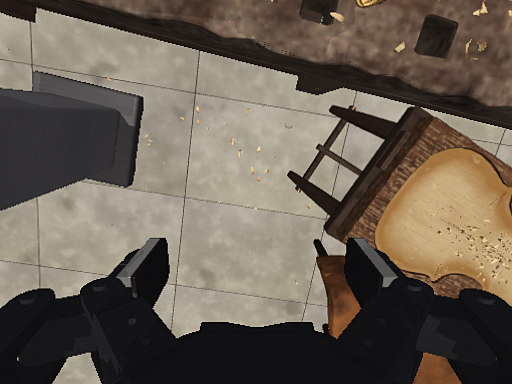

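```bash
cat > h.py <<'E'
from cell import *
import cv2, numpy as np
from scipy.spatial.transform import Rotation as Rn
def ray(n,uv,i=None):
    i=i or camera_info(n)
    K=np.array([[i['fx'],0,i['cx']],[0,i['fy'],i['cy']],[0,0,1]])
    p=cv2.undistortPoints(np.array([[uv]],float),K,np.array(i['D']))[0,0]
    R=np.array(i['R']);t=np.array(i['t'])
    return -R.T@t, R.T@np.array([p[0],p[1],1])
def plane(n,uv,z,i=None):
    c,d=ray(n,uv,i); return c+d*(z-c[2])/d[2]
def proj(n,X,i=None):
    i=i or camera_info(n)
    K=np.array([[i['fx'],0,i['cx']],[0,i['fy'],i['cy']],[0,0,1]])
    return cv2.projectPoints(np.array(X,float).reshape(-1,1,3),cv2.Rodrigues(np.array(i['R']))[0],np.array(i['t']),K,np.array(i['D']))[0][:,0]
E
python3 - <<'E'
from h import *
a=cv2.imread("pics/scene0.png")
cv2.imwrite("pics/sc_crop.png",cv2.resize(a[140:260,130:350],None,fx=3.6,fy=3.6,interpolation=cv2.INTER_CUBIC))
a=cv2.imread("pics/side0.png")
cv2.imwrite("pics/si_crop.png",cv2.resize(a[165:265,155:315],None,fx=5,fy=5,interpolation=cv2.INTER_CUBIC))
print(Rn.from_quat(get_obs()['ee_rot']).as_matrix().round(3))
E
```

```text
[[ 0.232 -0.     0.973]
 [-0.973  0.001  0.232]
 [-0.001 -1.    -0.   ]]
```

View pics/sc_crop.png

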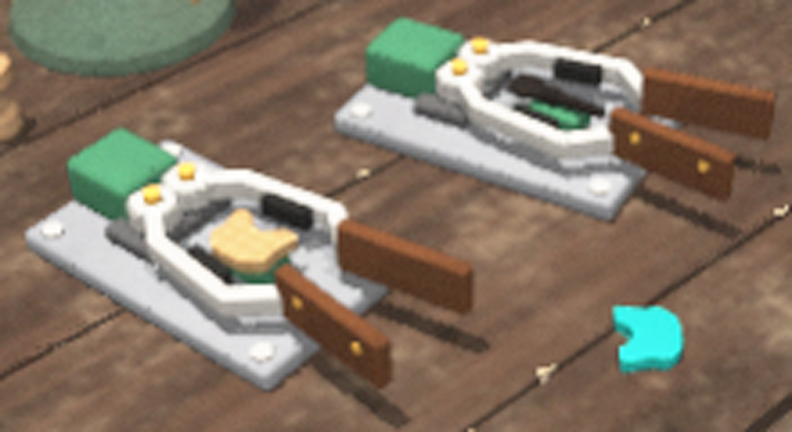

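View pics/si_crop.png

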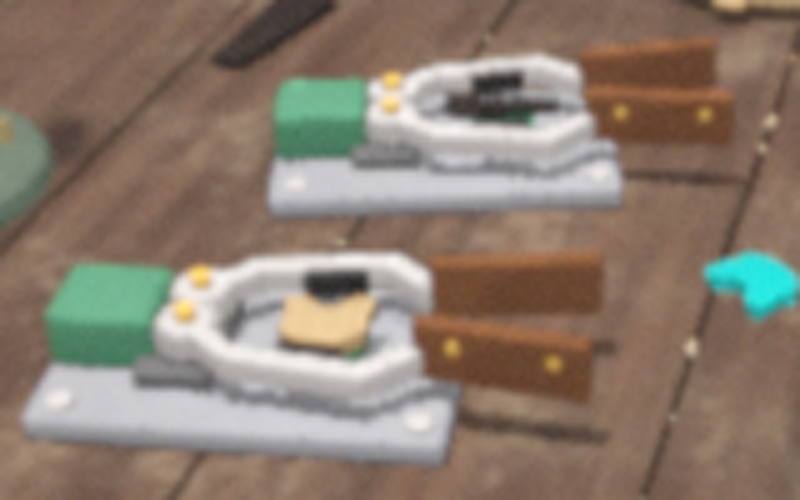

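```bash
python3 - <<'E'
from h import *
for n in ["scene","side"]:
    i=camera_info(n);print(n,(-np.array(i['R']).T@i['t']).round(3))
S=lambda u,v:(u/3.6+130-.4,v/3.6+140-.4)
D=lambda u,v:(u/5+155-.4,v/5+165-.4)
pts={"far in":[(340,222),(432,258)],"far end":[(472,265),(602,252)],"near in":[(284,268),(418,320)],"near end":[(391,345),(592,338)]}
for k,(a,b) in pts.items():
    print(k,plane("scene",S(*a),.054).round(4),plane("side",D(*b),.054).round(4))
print("brass hinge",[plane("scene",S(*a),.05).round(4) for a in [(187,171),(152,194)]],[plane("side",D(*a),.05).round(4) for a in [(200,277),(184,311)]])
print("blank",plane("scene",S(253,240),.036).round(4),plane("side",D(327,322),.036).round(4))
print("base screws z14",[plane("scene",S(*a),.014).round(4) for a in [(52,230),(262,352),(172,148)]],[plane("side",D(*a),.014).round(4) for a in [(60,398),(417,421)]])
E
```

```text
scene [0.104 0.458 0.568]
side [0.388 0.691 0.478]
far in [0.612  0.0807 0.054 ] [0.6113 0.081  0.054 ]
far end [0.5411 0.0543 0.054 ] [0.5394 0.0569 0.054 ]
near in [0.6031 0.1237 0.054 ] [0.6018 0.1277 0.054 ]
near end [0.5252 0.1208 0.054 ] [0.528  0.1213 0.054 ]
brass hinge [array([0.7064, 0.1107, 0.05  ]), array([0.7026, 0.1359, 0.05  ])] [array([0.7083, 0.1163, 0.05  ]), array([0.7036, 0.1422, 0.05  ])]
blank [0.6495 0.1102 0.036 ] [0.6491 0.1156 0.036 ]
base screws z14 [array([0.7553, 0.1724, 0.014 ]), array([0.5983, 0.1452, 0.014 ]), array([0.7728, 0.0802, 0.014 ])] [array([0.7537, 0.1704, 0.014 ]), array([0.5983, 0.1446, 0.014 ])]
```

```bash
cat >> h.py <<'E'
def inc(P,yawdeg,o=None):
    "tool-frame shift (mm) and rotvec (deg) to reach TCP P with tool z heading yawdeg, y down"
    o=o or get_obs()
    R0=Rn.from_quat(o['ee_rot']).as_matrix()
    a=np.radians(yawdeg); z=np.array([np.cos(a),np.sin(a),0]); y=np.array([0,0,-1.]); x=np.cross(y,z)
    R1=np.c_[x,y,z]
    return (R0.T@(np.array(P)-o['ee_pos'])*1000).round(1), np.degrees(Rn.from_matrix(R0.T@R1).as_rotvec()).round(2)
E
python3 - <<'E'
from h import *
i=camera_info("wrist");o=get_obs();R0=Rn.from_quat(o['ee_rot']).as_matrix()
print("cam in tool",R0.T@(-np.array(i['R']).T@i['t']-o['ee_pos']), "fwd",R0.T@np.array(i['R'])[2])
print("lamp base",plane("scene",(163,140),.02),plane("side",(135,200),.02))
S=lambda u,v:(u/3.6+130-.4,v/3.6+140-.4)
print("peg near handle",plane("scene",S(612,112),.054),plane("scene",S(731,162),.054))
for uv in [(148,25),(75,72)]:
    c,d=ray("side",uv); 
    for s in (.6,.8,1,1.2): print(uv,(c+d*s).round(2))
print(inc([.571,.098,.256],10.3),inc([.571,.098,.2],10.3))
E
```

```text
cam in tool [-0.0004645  -0.11815276  0.06622948] fwd [-1.64432115e-04  9.65333836e-01 -2.61018310e-01]
lamp base [0.9267218  0.01613275 0.02      ] [0.92436391 0.03017738 0.02      ]
peg near handle [ 0.58314941 -0.09210496  0.054     ] [ 0.50748341 -0.10474266  0.054     ]
(148, 25) [0.76 0.11 0.44]
(148, 25) [ 0.88 -0.09  0.43]
(148, 25) [ 1.   -0.29  0.42]
(148, 25) [ 1.13 -0.48  0.41]
(75, 72) [0.87 0.18 0.37]
(75, 72) [1.03 0.01 0.34]
(75, 72) [ 1.19 -0.16  0.3 ]
(75, 72) [ 1.35 -0.33  0.27]
(array([-5.878e+02,  3.000e-01,  5.782e+02]), array([ 0.01,  3.09, -0.07])) (array([-587.7,   56.3,  578.2]), array([ 0.01,  3.09, -0.07]))
```

Request:
move_arm(increments=[-48, 0, 47, 0, 0, 0, -83, 0, 82, 0, 0, 0, -118, 0, 116, 0, 1, 0, -153, 0, 151, 0, 1, 0, -188, 0, 185, 0, 2, 0, -223, 0, 220, 0, 2, 0, -258, 0, 254, 0, 3, 0, -293, 0, 288, 0, 3, 0, -328, 0, 323, 0, 3, 0, -363, 0, 357, 0, 3, 0], hand=1)

```text
t: 1.15
ee_pos: [0.4039, -0.1782, 0.2565]
ee_rot: [0.543, -0.453, 0.453, -0.543]
ft_force: [0.2, -1.3, -0.0]
grip_width: 0.0856
```

```bash
python3 - <<'E'
from h import *
print(get_obs()['q'].round(2), inc([.571,.098,.2],10.3))
E
```

```text
[ 0.54  0.15 -0.27  1.98  0.05  1.02 -1.15] (array([-241.6,   56.4,  214.1]), array([-0.02,  0.07,  0.03]))
```

Request:
move_arm(increments=[-35, 0, 31, 0, 0, 0, -70, 0, 62, 0, 0, 0, -105, 0, 93, 0, 0, 0, -140, 10, 124, 0, 0, 0, -175, 25, 155, 0, 0, 0, -205, 40, 182, 0, 0, 0, -225, 52, 200, 0, 0, 0, -232, 56, 206, 0, 0, 0, -232, 56, 206, 0, 0, 0])

```text
t: 2.05
ee_pos: [0.5638, 0.0863, 0.1994]
ee_rot: [0.544, -0.453, 0.452, -0.543]
ft_force: [-0.7, -0.5, -0.2]
grip_width: 0.0852
```

```bash
python3 - <<'E'
from h import *
print(get_obs()['q'].round(2), get_obs()['ee_pos'],inc([.571,.098,.2],10.3))
im=read_camera("wrist"); cv2.imwrite("pics/w1.png",im[:,:,::-1])
i=camera_info("wrist")
print(proj("wrist",[[.571,.098,.054],[.571-.985*.04,.098-.17*.04,.054],[.571+.985*.03,.098+.17*.03,.054]],i))
E
```

```text
[ 0.04  0.44 -0.39  1.75  0.19  0.99 -1.81] [0.56377319 0.08633328 0.19938327] (array([-10.2,  -0.6,   9.2]), array([ 0.1 ,  0.21, -0.03]))
[[244.26328828 177.29323506]
 [244.26380434 218.40038319]
 [244.25877249 144.28952802]]
```

View pics/w1.png

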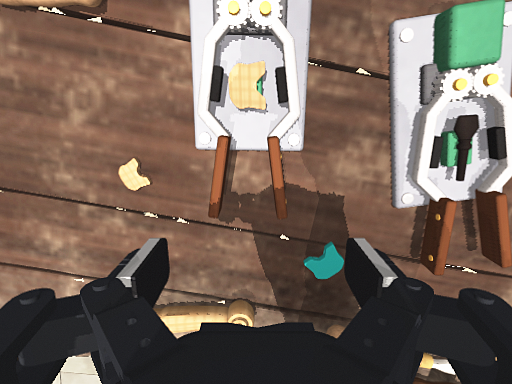

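```bash
python3 - <<'E'
from h import *
a=cv2.imread("pics/w1.png")
cv2.imwrite("pics/w1c.png",cv2.resize(a[0:230,180:320],None,fx=5,fy=5,interpolation=cv2.INTER_CUBIC)[550:1150])
E
```

```text
(no output)
```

View pics/w1c.png

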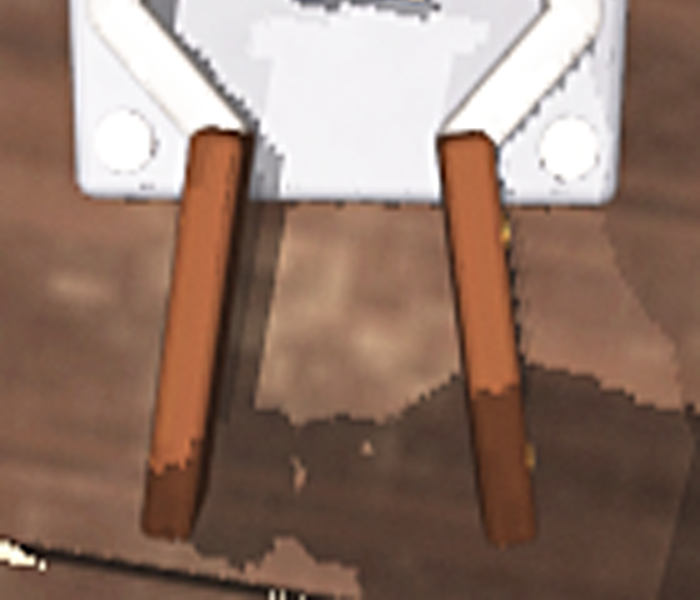

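```bash
python3 - <<'E'
from h import *
i=camera_info("wrist")
W=lambda u,v:(180+u/5-.4,110+v/5-.4)
P=lambda u,v,z:plane("wrist",W(u,v),z,i)[:2]
a,b,c,d=[P(*p,.054) for p in [(190,130),(142,537),(492,138),(535,545)]]
ax=(a+c)/2; e=(b+d)/2
print("in",a,c,np.linalg.norm(a-c),"end",b,d,np.linalg.norm(b-d)); 
v=ax-e; print(np.linalg.norm(v),np.degrees(np.arctan2(v[1],v[0])))
s1,s2=P(125,142,.014),P(568,148,.014); print("screws",s1,s2,(s1+s2)/2,np.degrees(np.arctan2(*(s1-s2)[::-1]))-90)
h1,h2=[plane("wrist",p,.05,i)[:2] for p in [(234,8),(265,8)]];h=(h1+h2)/2;print("hinge",h)
bl=plane("wrist",(249,86),.036,i)[:2];print("blank",bl)
u=v/np.linalg.norm(v)
w=h-e;w/=np.linalg.norm(w);print("dir hinge-end",np.degrees(np.arctan2(w[1],w[0])))
print("grip from handles",e+w*.04, ax-w*.03,"hinge",h-w*.14,"blank",bl-w*.08)
g=(e+w*.04+ax-w*.03)/2
print(inc([*g,.2],np.degrees(np.arctan2(w[1],w[0]))))
E
```

```text
in [0.60377892 0.12752917] [0.61206021 0.07481794] 0.05335779156580441 end [0.52676991 0.12534483] [0.53869021 0.05151133] 0.07478957351393938
0.07626210691206595 9.620832923877753
screws [0.59520403 0.14477279] [0.61034599 0.05577268] [0.60277501 0.10027274] 9.655519857590122
hinge [0.70768244 0.11743393]
blank [0.65076672 0.10813814]
dir hinge-end 9.413602913693026
grip from handles [0.57219139 0.09497049] [0.57832356 0.09626675] hinge [0.56956777 0.09453551] blank [0.57184405 0.09505332]
(array([-8.6,  0. , 13.3]), array([0.07, 0.99, 0.03]))
```

```bash
python3 - <<'E'
from h import *
print(inc([.569,.0945,.1994],9.6),inc([.569,.0945,.041],9.6))
E
```

```text
(array([-8.6,  0.6,  7. ]), array([0.07, 0.81, 0.03])) (array([ -8.7, 159. ,   7.2]), array([0.07, 0.81, 0.03]))
```

Request:
move_arm(increments=[-8.6, 10, 7, 0, 0.8, 0, -8.6, 35, 7, 0, 0.8, 0, -8.6, 60, 7, 0, 0.8, 0, -8.6, 80, 7, 0, 0.8, 0, -8.6, 90, 7, 0, 0.8, 0, -8.6, 90, 7, 0, 0.8, 0])

```text
t: 2.7
ee_pos: [0.5687, 0.0933, 0.1098]
ee_rot: [0.54, -0.457, 0.457, -0.539]
ft_force: [-0.3, -0.2, 0.3]
grip_width: 0.0854
```

```bash
python3 - <<'E'
from h import *
im=read_camera("wrist"); cv2.imwrite("pics/w2.png",im[:,:,::-1])
im=read_camera("scene"); cv2.imwrite("pics/s2.png",im[:,:,::-1])
print(get_obs()['ee_pos'],inc([.569,.0945,.041],9.6))
E
```

```text
[0.56985606 0.09437409 0.11137052] (array([-0.3, 70.4, -0.9]), array([-0.06, -0.06,  0.02]))
```

View pics/w2.png

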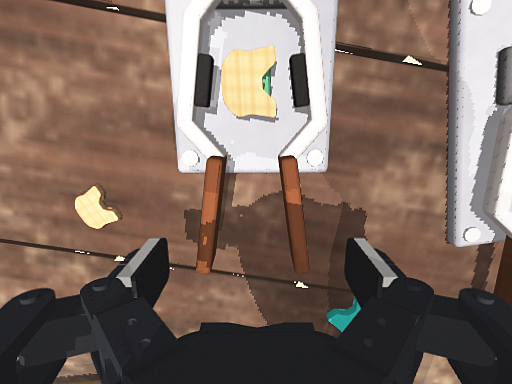

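View pics/s2.png

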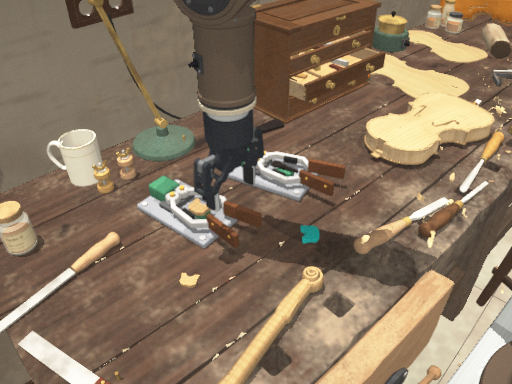

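```bash
python3 - <<'E'
from h import *
a=cv2.imread("pics/w2.png")
cv2.imwrite("pics/w2c.png",cv2.resize(a[150:280,180:330],None,fx=4.5,fy=4.5,interpolation=cv2.INTER_CUBIC))
E
```

```text
(no output)
```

View pics/w2c.png

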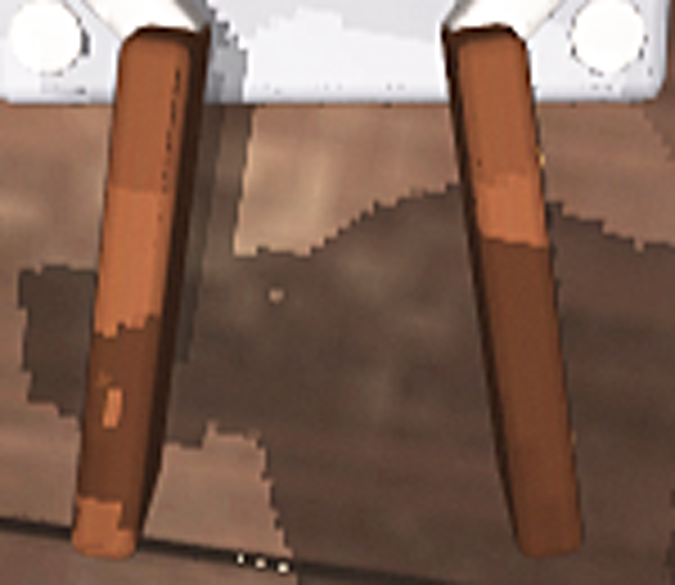

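```bash
python3 - <<'E'
from h import *
i=camera_info("wrist");o=get_obs();R0=Rn.from_quat(o['ee_rot']).as_matrix()
T=lambda u,v:(R0.T@(plane("wrist",(180+u/4.5-.4,150+v/4.5-.4),.054,i)-o['ee_pos'])*1000).round(1)
for p in [(122,38),(73,550),(527,40),(580,550)]: print(T(*p))
print(o['ee_pos'],inc([o['ee_pos'][0],o['ee_pos'][1],.041],9.6,o))
E
```

```text
[-30.3  57.4  40.4]
[-40.8  57.3 -35.5]
[23.6 57.4 40.2]
[ 34.1  57.3 -35.5]
[0.56985606 0.09437409 0.11137052] (array([-0. , 70.4, -0.1]), array([-0.06, -0.06,  0.02]))
```

Request:
move_arm(increments=[-3.3, 15, 4, 0, 0, 0, -3.3, 32, 4, 0, 0, 0, -3.3, 50, 4, 0, 0, 0, -3.3, 64, 4, 0, 0, 0, -3.3, 70, 4, 0, 0, 0, -3.3, 70, 4, 0, 0, 0])

```text
t: 3.4
ee_pos: [0.5725, 0.099, 0.0396]
ee_rot: [0.54, -0.457, 0.456, -0.54]
ft_force: [-0.5, 0.7, 0.7]
grip_width: 0.0855
```

```bash
python3 - <<'E'
from h import *
im=read_camera("wrist"); cv2.imwrite("pics/w3.png",im[:,:,::-1])
o=get_obs();print(o['t'],o['ee_pos'],o['ft_force'])
im=read_camera("scene"); cv2.imwrite("pics/s3.png",cv2.resize(im[130:270,120:360,::-1],None,fx=3.3,fy=3.3))
E
```

```text
3.45 [0.5728895  0.09906789 0.04026135] [ 0.05703789 -0.25836502  0.26165114]
```

View pics/w3.png

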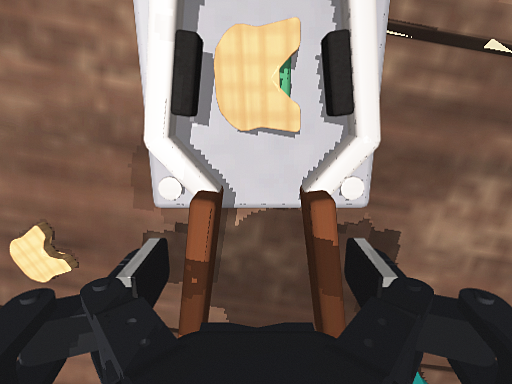

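View pics/s3.png

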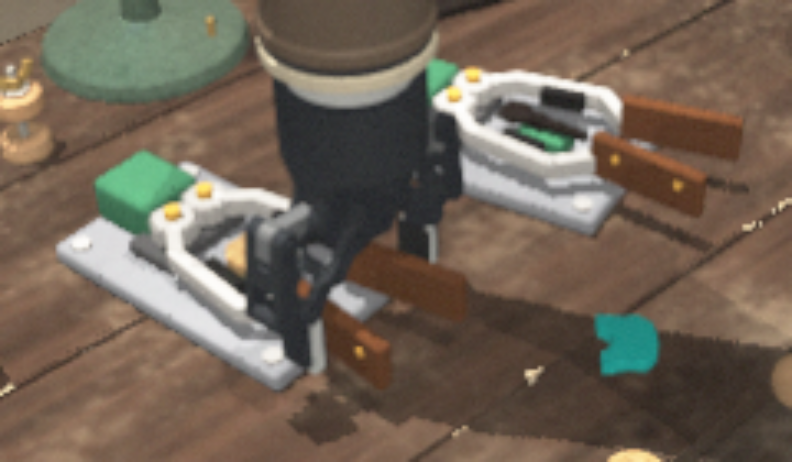

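Request:
move_arm(increments=[0, 0, 0, 0, 0, 0, 0, 0, 0, 0, 0, 0, 0, 0, 0, 0, 0, 0, 0, 0, 0, 0, 0, 0, 0, 0, 0, 0, 0, 0, 0, 0, 0, 0, 0, 0, 0, 0, 0, 0, 0, 0, 0, 0, 0, 0, 0, 0], hand=0.2, force=40)

```text
t: 4.3
ee_pos: [0.5739, 0.097, 0.0416]
ee_rot: [0.54, -0.456, 0.458, -0.54]
ft_force: [-0.6, -6.8, 9.6]
grip_width: 0.0203
```

```bash
python3 - <<'E'
from h import *
im=read_camera("wrist"); cv2.imwrite("pics/w4.png",im[:,:,::-1])
o=get_obs();print(o['t'],o['ee_pos'],o['ft_force'],o['grip_width'])
E
```

```text
4.35 [0.57395184 0.09703198 0.04157984] [-1.03584397 -6.81649041  9.09650193] 0.020652155318814702
```

View pics/w4.png

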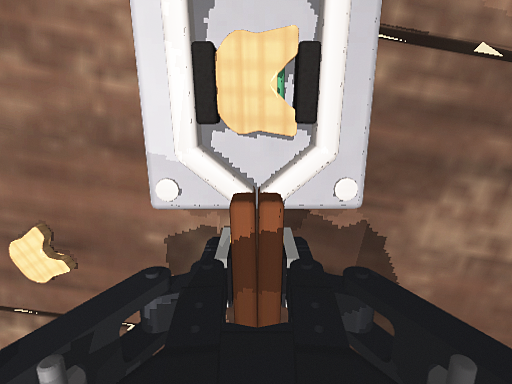

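Request:
move_arm(increments=[0, 0, 0, 0, 0, 0, 0, 0, 0, 0, 0, 0, 0, 0, 0, 0, 0, 0, 0, 0, 0, 0, 0, 0, 0, 0, 0, 0, 0, 0, 0, 0, 0, 0, 0, 0, 0, 0, 0, 0, 0, 0], hand=1)

```text
t: 5.05
ee_pos: [0.5728, 0.099, 0.0402]
ee_rot: [0.54, -0.456, 0.456, -0.54]
ft_force: [-0.1, 0.1, -0.8]
grip_width: 0.0857
```

Request:
move_arm(increments=[0, -10, 0, 0, 0, 0, 0, -30, 0, 0, 0, 0, 0, -60, 0, 0, 0, 0, 0, -90, 0, 0, 0, 0, 0, -120, 0, 0, 0, 0, 0, -145, 0, 0, 0, 0, 0, -160, 0, 0, 0, 0, 0, -160, 0, 0, 0, 0, 0, -160, 0, 0, 0, 0])

```text
t: 5.95
ee_pos: [0.5727, 0.0989, 0.2005]
ee_rot: [-0.54, 0.456, -0.457, 0.54]
ft_force: [0.7, -0.7, -0.3]
grip_width: 0.0859
```

```bash
python3 - <<'E'
from h import *
im=read_camera("wrist"); cv2.imwrite("pics/w5.png",im[:,:,::-1])
o=get_obs();print(o['t'],o['ee_pos'],o['ft_force'],o['grip_width'])
im=read_camera("scene"); cv2.imwrite("pics/s5.png",cv2.resize(im[130:270,120:360,::-1],None,fx=3.3,fy=3.3))
E
```

```text
6.0 [0.57233064 0.09871809 0.19976565] [ 0.27706033 -0.88913233 -0.95377581] 0.08572593687312446
```

View pics/w5.png

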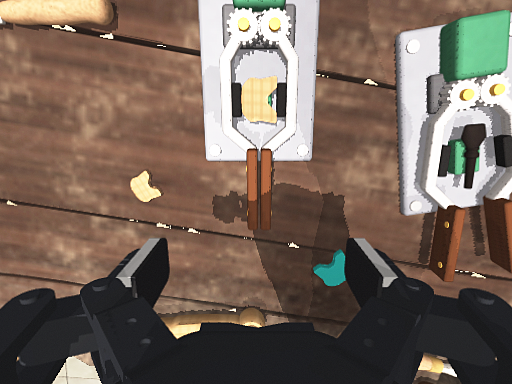

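View pics/s5.png

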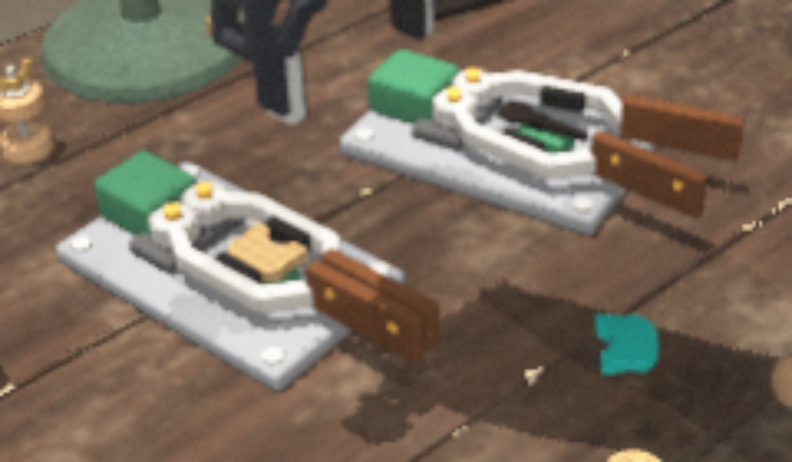

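The pictures show the blank's clamp shut, with the handles together at wrist (259,190) and the blank between the jaws at (259,100). The peg clamp at (465,150) is still open, and the gripper is clear of everything.

```bash
python3 - <<'E'
from cell import *
print(hand_in())
E
```

```text
the job is handed in; nothing more can be done
None
```

The clamp holding the pale maple blank is snapped shut, and I handed the job in at about 6 s of the allowed 26 s. I squeezed its two handles together with the gripper at 40 N, opened the gripper and lifted it 160 mm straight up.

**After letting go:** the last wrist and scene pictures show the handles staying together by themselves and the blank between the jaws. The ebony-peg clamp is still open, and both look-alikes (the turquoise piece and the small pale one) are still lying on the bench. The gripper was clear of everything, with about 1 N on the wrist, which is within the noise.

**Differences seen:**
- My first wrist-camera estimate of the grip centre was about 3 mm off sideways. A closer look agreed with the scene camera, and I corrected it before going down.
- While squeezing, the wrist read about 11 N from a small remaining offset. That went back to zero when the gripper opened.

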